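# Show a sharpened scraper to the bench magnifier

## Task

The flat scraper has come back from the grinder and its edge is to be inspected. Draw it lengthways out of the sloping tool rack, turn it level with a flat face of the blade upwards, and hold its cutting edge about 10 cm straight below the middle of the magnifier's lens, clear of the lamp. Finish still holding it there, steady in the air; do not bump the lamp, and leave the other tools and everything else on the bench where they are.

Things in the scene. Friction and masses are not known exactly. Their poses are not given: they have to be found in the camera images.
- scraper: Flat hand scraper, 295 mm long, 0.2-0.4 kg: wooden handle, brass ferrule, plain steel blade, the only broad one in the rack; its lane varies. Origin on the centre line in the handle, where to grip it; +x runs to the cutting edge, y across the blade, z square to its flat face (away from the rack's plate). Handle flat-sided, 28 mm wide (y), 26 thick (z), x -100 to +20 mm; balance point x = 56 mm.
- scraper_edge (a point): Middle of the scraper's cutting edge, at x = 195 mm on its centre line; same axes as the scraper. The blade is 28 mm wide with a square end, 5 mm thick, from x = 36 to 195 mm; between handle and blade is a round ferrule of 23 mm.
- rack: Fixed steel rack, three lanes side by side 70 mm apart along its y. Origin on the bench under its middle. The tools lie on a plate sloping up at 40 degrees towards +x (150 mm along the slope, 220 wide, low end 20 mm above the bench), working ends down against a 16 mm toe strip, handles sticking out free past the plate's top edge. Handle ends are at most 225 mm above the bench.
- magnifier: Fixed bench magnifier lamp with a round foot of 190 mm diameter. Origin under the middle of the foot; a post rises from it to 0.34 m and a bent arm (top at 0.43 m) carries the lamp head to its -x side, 240 mm from the post.
- lens (a point): Centre of the lens's underside, 360 mm above the bench. The lens is level and 106 mm across, in a white ring-light head of 160 mm diameter, 32 mm high, that reaches 12 mm lower than the lens; z points up, and -z is the line of sight.
- three_square: Three-cornered scraper in a lane of the rack, same handle and same axes and origin as the flat scraper, thin blade running to a point. Leave it.
- round_file: Round file, 10 mm thick, in a lane of the rack, same handle, axes and origin as the flat scraper. Leave it.
- oilstone: Grey oilstone in a wooden tray, lying on the bench, 170 x 62 x 40 mm, long side along x, origin under its middle.
- spare_wheel: Spare grinding wheel lying flat, 150 mm across, 20 mm thick, origin under its middle.
- hub_casting: Round flanged hub casting, 90 mm across, 45 mm high, origin under its middle.
- spanner: Open-ended spanner lying flat, 180 mm long, along its x.
- vee_block: Steel vee block, 60 x 45 x 42 mm, origin under its middle.
- polish_tin: Closed tin, 66 mm across, 90 mm high, origin under its middle.
- strap (a point): Middle of the flat strap that crosses all lanes over the blades, 60 to 78 mm up the slope from the toe; its underside is 12 mm above the plate. Guide strips 12 mm high, 36 mm apart, flank each blade up to 85 mm from the toe. So a tool comes out only when drawn up along its own length by some 85 mm or more.

How it is judged:
By the outcome, as a careful person would: the job done as asked, in the order asked, and still so for the second after the job is handed in, while the arm keeps its last pose, push and grip.
It also fails if it takes over 35 s, if anything falls off the work surface, if the arm or the gripper's body presses on something with over 40 N, if the wrist force passes 120 N, or if a joint passes its speed limit or range.

## Robot

A 6-joint arm with a two-finger parallel gripper is mounted at the origin on the work surface. World frame = base frame: x ahead of the robot, y to its left, z up, the work surface at z = 0. Lengths are in m, angles in rad, forces in N, time in s.
With the tool pointing down it reaches from about 0.375 to 0.9 m from the base axis. Payload 3.1 kg.
Tool frame: the origin (TCP) lies on the front face of the gripper's body, between the roots of the fingers; the fingertips stand 70 mm ahead of it and the grasp point (between the pads) lies 51 mm ahead of it; z points along the fingers, y is the line along which they close (so a half turn about z gives the same grasp; the last joint's range is limited). The gripper opens to 87 mm and grips with 3 to 60 N. Pads are 19 mm wide; open, the fingers measure 117 mm over their backs; the gripper's body (75 mm by 190 mm) begins 51 mm behind the grasp point.
Start: joints at [-1.29, 0.527, 1.433, -0, 1.181, -0.178], TCP at [0.277, -0.56, 0.292] pointing down, gripper open.
Joint ranges: [-3.08, 3.08], [-0.75, 2.2], [0.22, 2.44], [-1.43, 4.57], [0, 2.65], [-2.85, 2.85]. Speed limits (rad/s): [2.79, 2.79, 3.14, 3.14, 3.14, 3.14].

## Interface

Orientations are given as a unit quaternion [x, y, z, w].
In Python, from rig import robot, cams, ticket gives the robot as it stands. The module is installed in compiled form; this text tells all that it offers.
- The arm moves only by the shell command python3 -m crank 'ROWS' [FORCE]. ROWS is JSON, a list of rows, each a list of 7 numbers: the shift along the tool's x, y, z in cm, then the turn, a rotation vector about the tool's x, y, z in rad, then the closure, from 0 (fully open) to 1 (shut). A call has 1 to 5 rows; each row shifts and turns the commanded pose from where the row before left it, along the tool's axes as they then stand; what a row does not reach is not made up. A row lasts 1/8 s, in which the tool goes at most 62.5 mm and 10.7 degrees, less where a joint would pass 70% of its speed; a pose out of reach is approached as far as the arm can. A call is refused whole if a number of a shift passes 6.25 or a number of a turn 0.188, either way. A call with a gripper value outside its range is refused whole. The fingers move at their own pace and stop on an object; FORCE is the grip in N (left out, the last holds). Time passes only in rows, so rows that do not move let the fingers close. It gives the time, the measured TCP pose, the force, the opening and the grip force at its end, in the units of the state.
- robot.get_obs(): the state, without advancing time (a new reading comes with each control period).
- cams.camera(name): name is "side" or "top"; returns the picture (480x640x3 uint8, red, green, blue); there is no depth.
- cams.camera_info(name): a dict with "intrinsics" (3x3 intrinsics, pixels), "pose" (4x4, takes a point from camera to world coordinates). Camera axes: x right, y down, z forward; pixel columns grow to the right and rows downward; lengths in m; the calibration is good to about 2 mm. A picture is of the moment at which its call begins. camera_info takes no time and is no camera call.
- ticket.hand_in(): hands the job in; it is judged then, once.
The state is a dict: "time": time; "q": joint angles; "joint_velocities": joint speeds; "joint_torque": joint torques, N m; "position": TCP position; "tool_rot": TCP orientation; "ft_force": force on the tool from outside, world axes, zero at the start; "moment": the same for the moment, N m; "grip_width": finger opening in m; "grip_force": force on a finger pad.
Only numpy, scipy, OpenCV 4.12 (cv2) and the standard library are available. Lean on these libraries where they do the work, as an engineer would, in place of code of your own. Each camera call takes 0.05 s, during which the arm holds its last target. There are 200 camera calls.

## Working session

There is one attempt and no reset: what is moved stays moved. The work goes in short steps, Python scripts to look and compute and a shell command to move; the robot and the scene stay as the last step left them, time stands still between calls to the robot, and variables do not carry over. Pictures are saved under pics/ and viewed, at most 11 in all, crops included, and the job is handed in when it is done.

```bash
mkdir -p pics; python3 - <<'E'
from rig import robot,cams
import cv2,numpy as np
np.set_printoptions(precision=4,suppress=True)
for n in("side","top"):
    cv2.imwrite(f"pics/{n}0.png",cams.camera(n)[:,:,::-1]); i=cams.camera_info(n); print(n,np.array(i["intrinsics"]),np.array(i["pose"]))
o=robot.get_obs();print(o["time"],o["position"],o["tool_rot"],o["grip_width"])
E
```

```text
side [[477.6923   0.     322.9028]
 [  0.     477.6923 238.9636]
 [  0.       0.       1.    ]] [[-0.9287 -0.2363  0.2857  0.2347]
 [-0.3707  0.5834 -0.7226  0.9525]
 [ 0.004  -0.777  -0.6295  0.9919]
 [ 0.      0.      0.      1.    ]]
top [[604.7571   0.     318.7426]
 [  0.     604.7571 241.0059]
 [  0.       0.       1.    ]] [[-0.0178 -0.9973  0.0715  0.4667]
 [-0.9998  0.0176 -0.0039  0.0772]
 [ 0.0027 -0.0716 -0.9974  1.7703]
 [ 0.      0.      0.      1.    ]]
0.1 [ 0.2767 -0.5598  0.2914] [ 0.9738  0.2274 -0.0001 -0.001 ] 0.08701954000239191
```

View pics/side0.png

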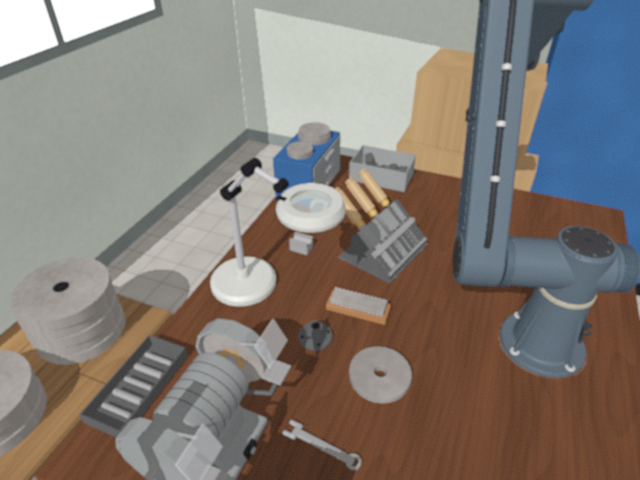

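View pics/top0.png

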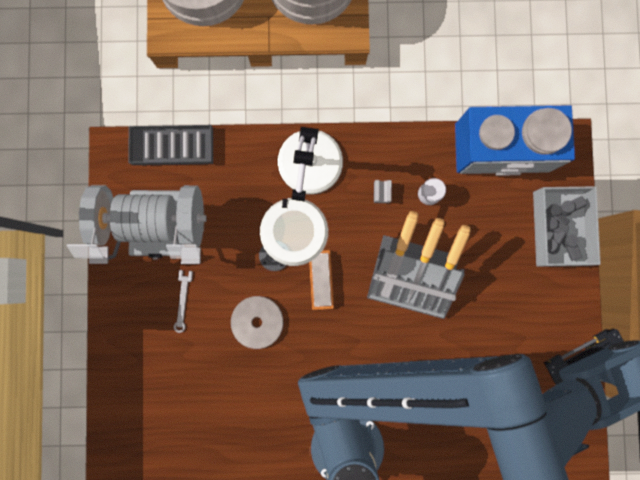

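```bash
python3 - <<'E'
import cv2
a=cv2.imread("pics/side0.png")[165:285,325:435]; b=cv2.imread("pics/top0.png")[205:325,360:480]
a=cv2.resize(a,(600,600*120//110),interpolation=2)[:600]; cv2.imwrite("pics/sc.png",cv2.resize(cv2.imread("pics/side0.png")[160:280,330:450],(600,600),interpolation=2)); cv2.imwrite("pics/tc.png",cv2.resize(b,(600,600),interpolation=2))
E
```

```text
(no output)
```

View pics/sc.png

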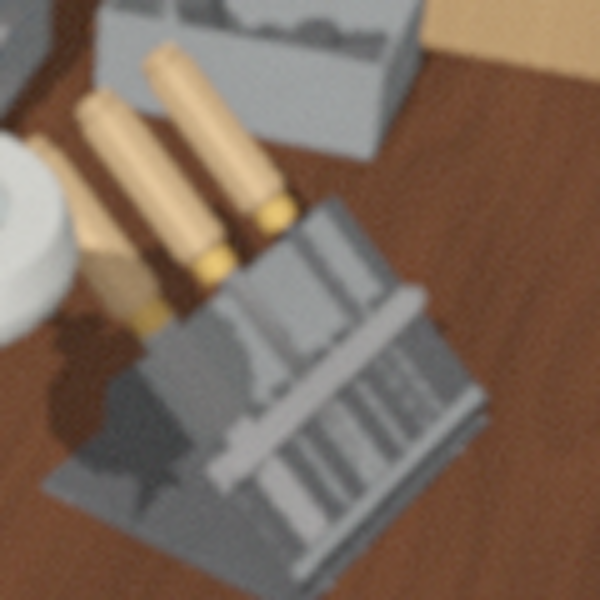

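View pics/tc.png

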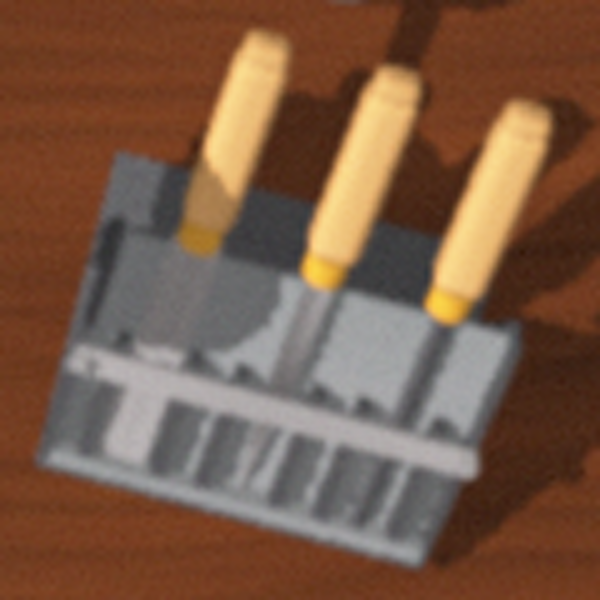

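```bash
cat > h.py <<'E'
import numpy as np, sys
from scipy.optimize import least_squares
from scipy.spatial.transform import Rotation as R, Slerp
from rig import robot,cams
np.set_printoptions(precision=4,suppress=True)
def proj(n,P):
    i=cams.camera_info(n);T=np.array(i["pose"]);p=(np.atleast_2d(P)-T[:3,3])@T[:3,:3]
    q=p@np.array(i["intrinsics"]).T; return q[:,:2]/q[:,2:]
def tri(obs,x0=(.6,0,.2)):
    return least_squares(lambda P:np.concatenate([proj(n,P)[0]-uv for n,uv in obs]),x0)
def rows(goal,Rg,N):
    "N rows from measured pose to the goal (TCP position, rotation), straight line"
    o=robot.get_obs();p=np.array(o["position"]);R0=R.from_quat(o["tool_rot"])
    rv=(R0.inv()*Rg).as_rotvec()
    for k in range(N):
        Rk=R0*R.from_rotvec(rv*k/N); print(np.round(Rk.inv().apply((goal-p)/N)*100,2),np.round(rv/N,3))
E
python3 - <<'E'
from h import *
def edge(v,l): # lane origin: toe contact; point s up slope, h above plate
    pass
T=lambda a:np.array(a)/5+[360,205]; S=lambda a:np.array(a)/5+[330,160]
c,s=np.cos(np.radians(40)),np.sin(np.radians(40))
def pt(v,u,lane,h):
    return R.from_euler('z',v[2]).apply([u*c-h*s,lane,u*s+h*c])+[v[0],v[1],v[3]]
obs=[]
for l,f,e in[(.07,(200,238),(268,35)),(0,(325,272),(398,70)),(-.07,(448,305),(528,103))]:
    obs+=[("top",T(f),.167,l,.0025),("top",T(e),.295,l,.0025)]
for l,f,e in[(.07,(152,318),None),(0,(214,263),(97,100)),(-.07,(277,213),(163,55))]:
    obs+=[("side",S(f),.167,l,.0025)]+([("side",S(e),.295,l,.0025)] if e else [])
obs+=[("top",T((274,411)),.069,0,.013),("side",S((320,385)),.069,0,.013)]
f=lambda v:np.concatenate([proj(o[0],pt(v,*o[2:]))[0]-o[1] for o in obs])
r=least_squares(f,[.5,-.2,-.26,.02],loss='soft_l1');v=r.x
print(v);print(f(v).reshape(-1,2))
print("grip",pt(v,.195,.07,.0025))
h=tri([("top",(293.5,231.5)),("side",(311,207))]);print("head",h.x,h.fun)
h=tri([("top",(310,161)),("side",(243,281))]);print("foot",h.x,h.fun)
E
```

```text
[ 0.4098 -0.1829 -0.276   0.0175]
[[ 0.03   -0.5039]
 [ 0.0425  1.961 ]
 [-0.0364 -0.7389]
 [ 0.1802  1.8138]
 [ 0.3307 -0.7651]
 [ 0.3546  2.0762]
 [-0.1455  0.1497]
 [ 0.1862  0.3258]
 [-1.3872 -0.2765]
 [-0.4071  0.1184]
 [-1.823  -0.5724]
 [-0.4229  0.5182]
 [ 0.1158 -0.0091]]
grip [ 0.5711 -0.1558  0.1448]
head [0.5904 0.13   0.3605] [ 0.1238  0.3318 -0.3447 -0.035 ]
foot [0.8298 0.0914 0.0045] [ 0.1549  0.332  -0.3626 -0.0449]
```

```bash
cat >> h.py <<'E'
c,s=np.cos(np.radians(40)),np.sin(np.radians(40))
Rz=R.from_euler('z',-.276)
up=Rz.apply([c,0,s]); n=Rz.apply([-s,0,c]); ly=Rz.apply([0,1,0])
G=np.array([.5711,-.1558,.1465])-.006*up       # grasp point
Rg=R.from_matrix(np.c_[-up,ly,-n])
LENS=np.array([.590,.130,.36])
E
python3 -c "
from h import *
print(G,np.linalg.det(Rg.as_matrix()))
rows(G+.19*n,Rg,15)"
```

```text
[ 0.5667 -0.1545  0.1426] 0.9999999999999996
[ 2.33 -2.11  0.03] [-0.055 -0.022 -0.152]
[ 2.62 -1.73 -0.13] [-0.055 -0.022 -0.152]
[ 2.85 -1.3  -0.28] [-0.055 -0.022 -0.152]
[ 3.   -0.84 -0.4 ] [-0.055 -0.022 -0.152]
[ 3.08 -0.35 -0.5 ] [-0.055 -0.022 -0.152]
[ 3.09  0.15 -0.57] [-0.055 -0.022 -0.152]
[ 3.01  0.65 -0.61] [-0.055 -0.022 -0.152]
[ 2.86  1.13 -0.63] [-0.055 -0.022 -0.152]
[ 2.64  1.59 -0.61] [-0.055 -0.022 -0.152]
[ 2.35  2.   -0.56] [-0.055 -0.022 -0.152]
[ 2.01  2.37 -0.49] [-0.055 -0.022 -0.152]
[ 1.62  2.67 -0.39] [-0.055 -0.022 -0.152]
[ 1.18  2.9  -0.27] [-0.055 -0.022 -0.152]
[ 0.72  3.05 -0.12] [-0.055 -0.022 -0.152]
[0.25 3.13 0.04] [-0.055 -0.022 -0.152]
```

```bash
python3 -m crank '[[2.3,-2.1,0,-0.055,-0.022,-0.152,0.42],[2.6,-1.7,-0.1,-0.055,-0.022,-0.152,0.42],[2.9,-1.3,-0.3,-0.055,-0.022,-0.152,0.42],[3.0,-0.8,-0.4,-0.055,-0.022,-0.152,0.42],[3.1,-0.4,-0.5,-0.055,-0.022,-0.152,0.42]]' 20
python3 -m crank '[[3.1,0.15,-0.6,-0.055,-0.022,-0.152,0.42],[3.0,0.7,-0.6,-0.055,-0.022,-0.152,0.42],[2.9,1.1,-0.6,-0.055,-0.022,-0.152,0.42],[2.6,1.6,-0.6,-0.055,-0.022,-0.152,0.42],[2.4,2.0,-0.6,-0.055,-0.022,-0.152,0.42]]'
python3 -c "
from h import *
print(robot.get_obs()['q']);rows(G+.19*n,Rg,5)"
```

```text
time: 0.72
position: [0.3349, -0.413, 0.2907]
tool_rot: [0.808, 0.571, -0.022, 0.143]
ft_force: [1.0, 0.5, -0.1]
grip_width: 0.052
grip_force: 0.0
time: 1.35
position: [0.3928, -0.2667, 0.2892]
tool_rot: [0.511, 0.818, -0.04, 0.262]
ft_force: [0.7, 0.4, -0.6]
grip_width: 0.0504
grip_force: 0.0
[-0.8756  0.2328  2.1073  0.3051  0.2841 -1.6004]
[ 1.99  2.34 -0.51] [-0.057 -0.022 -0.152]
[ 1.61  2.64 -0.41] [-0.057 -0.022 -0.152]
[ 1.18  2.87 -0.28] [-0.057 -0.022 -0.152]
[ 0.73  3.03 -0.14] [-0.057 -0.022 -0.152]
[0.26 3.11 0.03] [-0.057 -0.022 -0.152]
```

```bash
python3 -c "
from h import *
rows(G+.051*n+[0,0,.14],Rg,5)"
```

```text
[ 0.7   3.72 -0.26] [-0.057 -0.022 -0.152]
[ 0.12  3.79 -0.06] [-0.057 -0.022 -0.152]
[-0.45  3.76  0.16] [-0.057 -0.022 -0.152]
[-1.01  3.64  0.39] [-0.057 -0.022 -0.152]
[-1.53  3.42  0.61] [-0.057 -0.022 -0.152]
```

```bash
python3 -m crank '[[0.7,3.7,-0.3,-0.057,-0.022,-0.152,0.42],[0.1,3.8,-0.1,-0.057,-0.022,-0.152,0.42],[-0.5,3.8,0.2,-0.057,-0.022,-0.152,0.42],[-1.0,3.6,0.4,-0.057,-0.022,-0.152,0.42],[-1.5,3.4,0.6,-0.057,-0.022,-0.152,0.42]]'
python3 -c "
from h import *
print(robot.get_obs()['q']);rows(G+.051*n+[0,0,.14],Rg,1)"
```

```text
time: 1.98
position: [0.536, -0.1466, 0.3225]
tool_rot: [0.128, 0.931, -0.047, 0.34]
ft_force: [-0.2, -0.8, -0.7]
grip_width: 0.05
grip_force: 0.0
[-0.5427  0.2738  1.9878  0.7238  0.2608 -2.4859]
[ 0.14  0.07 -0.01] [0.001 0.002 0.002]
```

```bash
python3 -m crank '[[1.4,0.1,1.5,0,0,0,0.42],[1.3,0,1.5,0,0,0,0.42],[0,0,0,0,0,0,0.42]]'
python3 -c "
from h import *
import cv2
print(robot.get_obs()['q']);rows(G+.051*n,Rg,4)
a=cams.camera('side')[130:290,310:470,::-1];b=cams.camera('top')[170:330,330:490,::-1]
cv2.imwrite('pics/p1.png',cv2.resize(cv2.hconcat([a,b]),(800,400),interpolation=2))"
```

```text
time: 2.35
position: [0.5354, -0.1455, 0.2835]
tool_rot: [0.131, 0.932, -0.047, 0.336]
ft_force: [0.0, -0.1, 0.4]
grip_width: 0.0505
grip_force: 0.0
[-0.5386  0.348   2.0306  1.0887  0.1865 -2.8541]
[ 1.63 -0.01  1.96] [-0.    -0.001 -0.001]
[ 1.63 -0.    1.95] [-0.    -0.001 -0.001]
[ 1.64 -0.    1.95] [-0.    -0.001 -0.001]
[ 1.64 -0.    1.95] [-0.    -0.001 -0.001]
```

View pics/p1.png

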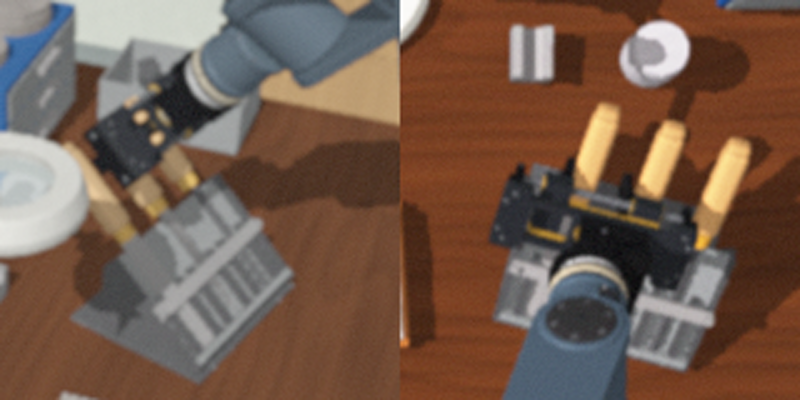

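```bash
cat >> h.py <<'E'
a=np.radians(15); tz=Rz.apply([np.sin(a),0,-np.cos(a)])
Rg2=R.from_matrix(np.c_[np.cross(ly,tz),ly,tz]); T2=G-.051*tz
E
python3 -c "
from h import *
print(T2);rows(T2+[0,0,.11],Rg2,4)"
```

```text
[ 0.554  -0.151   0.1919]
[-0.62  0.01 -0.02] [-0.001  0.109 -0.   ]
[-0.62  0.01 -0.09] [-0.001  0.109 -0.   ]
[-0.6   0.01 -0.16] [-0.001  0.109 -0.   ]
[-0.58  0.01 -0.22] [-0.001  0.109 -0.   ]
```

```bash
python3 -m crank '[[-0.6,0,0,0,0.109,0,0.42],[-0.6,0,-0.1,0,0.109,0,0.42],[-0.6,0,-0.2,0,0.109,0,0.42],[-0.6,0,-0.2,0,0.109,0,0.42]]'
python3 -c "
from h import *
print(robot.get_obs()['q']);rows(T2,Rg2,4)"
```

```text
time: 2.95
position: [0.5533, -0.1436, 0.3014]
tool_rot: [0.127, 0.974, -0.013, 0.186]
ft_force: [-0.7, 1.0, 0.3]
grip_width: 0.0505
grip_force: 0.0
[-0.4943  0.3512  1.7823  0.1753  0.656  -1.9267]
[ 0.94 -0.23  2.57] [0.007 0.028 0.003]
[ 0.87 -0.22  2.59] [0.007 0.028 0.003]
[ 0.79 -0.2   2.62] [0.007 0.028 0.003]
[ 0.72 -0.19  2.64] [0.007 0.028 0.003]
```

```bash
python3 -m crank '[[0.9,-0.8,2.6,0.027,0.112,0.01,0.42],[0.7,0,2.6,0,0,0,0.42],[0,0,0,0,0,0,0.42]]'
python3 -c "
from h import *
print(robot.get_obs()['q']);rows(T2,Rg2,3)"
```

```text
time: 3.32
position: [0.5518, -0.15, 0.2442]
tool_rot: [0.135, 0.982, -0.016, 0.129]
ft_force: [0.3, 0.5, -0.2]
grip_width: 0.0503
grip_force: 0.0
[-0.4845  0.4563  1.773   0.0922  0.6605 -1.8486]
[ 0.37 -0.02  1.71] [ 0.001 -0.001  0.001]
[ 0.37 -0.01  1.71] [ 0.001 -0.001  0.001]
[ 0.38 -0.01  1.71] [ 0.001 -0.001  0.001]
```

```bash
python3 -m crank '[[0.4,0,1.7,0,0,0,0.42],[0.4,0,1.7,0,0,0,0.42],[0.3,0,1.7,0,0,0,0.42],[0,0,0,0,0,0,0.42]]'
python3 -c "
from h import *
import cv2
print(robot.get_obs()['q']);rows(T2,Rg2,1)
a=cams.camera('side')[130:290,310:470,::-1];b=cams.camera('top')[170:330,330:490,::-1]
cv2.imwrite('pics/p2.png',cv2.resize(cv2.hconcat([a,b]),(800,400),interpolation=2))"
```

```text
time: 3.82
position: [0.5553, -0.1508, 0.1936]
tool_rot: [0.135, 0.982, -0.017, 0.13]
ft_force: [-0.8, -0.1, 1.1]
grip_width: 0.0503
grip_force: 0.0
[-0.483   0.5425  1.8079  0.1112  0.5367 -1.869 ]
[ 0.17 -0.05  0.13] [0.003 0.001 0.002]
```

View pics/p2.png

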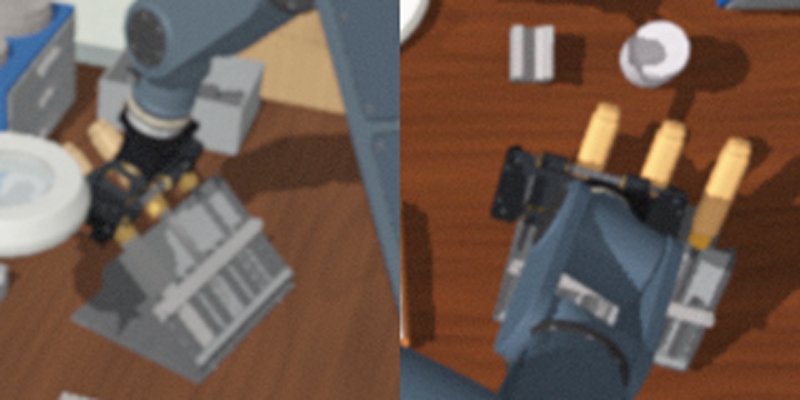

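The gripper straddles the leftmost (flat scraper) handle, its ferrule showing at about (125,235) in the left crop, with neighbours clear. Closing gently.

```bash
python3 -m crank '[[0.1,0,0.1,0,0,0,0.6],[0,0,0,0,0,0,0.75],[0,0,0,0,0,0,0.75],[0,0,0,0,0,0,0.75]]' 8
python3 -m crank '[[0,0,0,0,0,0,0.9],[0,0,0,0,0,0,0.9],[0,0,0,0,0,0,0.9]]' 50
python3 -c "
from h import *
o=robot.get_obs();Ro=R.from_quat(o['tool_rot']);print(Ro.inv().apply(up),Ro.inv().apply(n),o['moment'])"
```

```text
time: 4.42
position: [0.555, -0.1505, 0.1924]
tool_rot: [0.136, 0.982, -0.016, 0.131]
ft_force: [-0.7, 0.4, 3.5]
grip_width: 0.0277
grip_force: 8.0
time: 4.8
position: [0.555, -0.1505, 0.1923]
tool_rot: [0.135, 0.982, -0.016, 0.131]
ft_force: [-1.0, 1.1, 5.5]
grip_width: 0.0275
grip_force: 50.0
[-0.9074  0.0003 -0.4203] [ 0.4203  0.004  -0.9074] [ 0.3405 -0.0381 -0.1106]
```

```bash
python3 -m crank '[[-0.9,0,-0.42,0,0,0,0.9],[-0.9,0,-0.42,0,0,0,0.9],[-0.9,0,-0.42,0,0,0,0.9]]' 55
python3 -m crank '[[-0.9,0,-0.42,0,0,0,0.9],[-0.9,0,-0.42,0,0,0,0.9],[-0.9,0,-0.42,0,0,0,0.9]]'
python3 -c "
from h import *
o=robot.get_obs();d=o['position']-np.array([.555,-.1505,.1923]);print(d@up,d@n,d@ly,o['q'],o['moment'])"
```

```text
time: 5.18
position: [0.5765, -0.1565, 0.2108]
tool_rot: [0.135, 0.982, -0.016, 0.129]
ft_force: [-2.2, 0.3, -2.7]
grip_width: 0.0278
grip_force: 55.0
time: 5.55
position: [0.5992, -0.163, 0.2309]
tool_rot: [0.135, 0.982, -0.016, 0.13]
ft_force: [-1.1, 1.4, -3.7]
grip_width: 0.0273
grip_force: 55.0
0.05995610153809108 1.5257914564154734e-05 -3.116814673330241e-05 [-0.4658  0.5322  1.6664  0.0834  0.6861 -1.8205] [ 0.2203  0.4254 -0.0262]
```

Clean draw. Continue to 130 mm.

```bash
python3 -m crank '[[-1.27,0,-0.59,0,0,0,0.9],[-1.27,0,-0.59,0,0,0,0.9],[-1.27,0,-0.59,0,0,0,0.9],[-1.27,0,-0.59,0,0,0,0.9],[-1.27,0,-0.59,0,0,0,0.9]]'
python3 -c "
from h import *
import cv2
o=robot.get_obs();d=o['position']-np.array([.555,-.1505,.1923]);print(d@up,d@n,d@ly,o['q'],o['moment'])
a=cams.camera('side')[130:290,310:470,::-1];b=cams.camera('top')[170:330,330:490,::-1]
cv2.imwrite('pics/p3.png',cv2.resize(cv2.hconcat([a,b]),(800,400),interpolation=2))"
```

```text
time: 6.18
position: [0.651, -0.1777, 0.2761]
tool_rot: [0.135, 0.982, -0.016, 0.131]
ft_force: [-0.3, -1.2, -3.1]
grip_width: 0.0272
grip_force: 55.0
0.13031800100980145 3.6468023250357806e-06 -2.8763688117314223e-05 [-0.4489  0.5393  1.4881  0.0643  0.8557 -1.7817] [ 0.1794  0.3059 -0.0362]
```

View pics/p3.png

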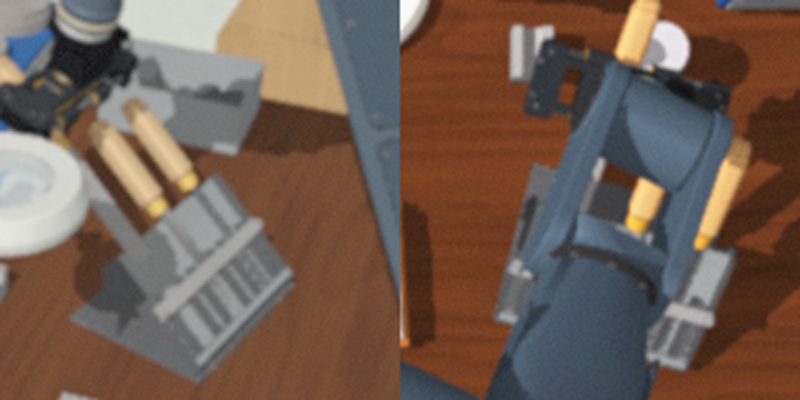

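```bash
cat >> h.py <<'E'
RackT=R.from_quat([.135,.982,-.016,.131])            # tool when gripped
Rs0=R.from_matrix(np.c_[-up,-ly,n]); S2T=Rs0.inv()*RackT
def final(edge,H,pitch=0):
    Rs=R.from_euler('z',H)*R.from_euler('y',pitch); Rt=Rs*S2T
    g=np.array(edge)-Rs.apply([.189,0,0]); return g-.051*Rt.as_matrix()[:,2],Rt
E
python3 -c "
from h import *
p,Rt=final([.63,.009,.29],np.pi/2);print(p,Rt.as_matrix());rows(p,Rt,12)
print(final([.59,.13,.26],np.pi/2)[0])"
```

```text
[ 0.6298 -0.2014  0.3363] [[-0.0021  1.      0.0047]
 [ 0.9075 -0.      0.42  ]
 [ 0.42    0.0051 -0.9075]]
[-0.01 -0.23 -0.51] [-0.009  0.05   0.11 ]
[-0.01 -0.23 -0.51] [-0.009  0.05   0.11 ]
[-0.   -0.22 -0.51] [-0.009  0.05   0.11 ]
[-0.   -0.22 -0.52] [-0.009  0.05   0.11 ]
[-0.   -0.21 -0.52] [-0.009  0.05   0.11 ]
[ 0.   -0.21 -0.52] [-0.009  0.05   0.11 ]
[ 0.   -0.2  -0.52] [-0.009  0.05   0.11 ]
[ 0.01 -0.2  -0.52] [-0.009  0.05   0.11 ]
[ 0.01 -0.2  -0.52] [-0.009  0.05   0.11 ]
[ 0.02 -0.19 -0.53] [-0.009  0.05   0.11 ]
[ 0.02 -0.19 -0.53] [-0.009  0.05   0.11 ]
[ 0.03 -0.19 -0.53] [-0.009  0.05   0.11 ]
[ 0.5898 -0.0804  0.3063]
```

```bash
python3 -m crank '[[-0.5,0,-1.5,0,0,0,0.9],[-0.5,0,-1.5,0,0,0,0.9],[0,-0.2,-0.5,-0.009,0.05,0.11,0.9],[0,-0.2,-0.5,-0.009,0.05,0.11,0.9],[0,-0.2,-0.5,-0.009,0.05,0.11,0.9]]'
python3 -m crank '[[0,-0.2,-0.4,-0.009,0.05,0.11,0.9],[0,-0.2,-0.4,-0.009,0.05,0.11,0.9],[0,-0.2,-0.4,-0.009,0.05,0.11,0.9],[0,-0.2,-0.4,-0.009,0.05,0.11,0.9]]'
python3 -c "
from h import *
p,Rt=final([.63,.009,.29],np.pi/2);rows(p,Rt,5);print(robot.get_obs()['q'])"
```

```text
time: 6.9
position: [0.6469, -0.1832, 0.3232]
tool_rot: [0.295, 0.953, 0.029, 0.06]
ft_force: [0.0, -1.0, -4.1]
grip_width: 0.0275
grip_force: 54.9
time: 7.4
position: [0.6403, -0.1905, 0.338]
tool_rot: [0.49, 0.866, 0.087, -0.037]
ft_force: [-0.2, 0.4, -3.2]
grip_width: 0.0274
grip_force: 54.9
[-0.08 -0.29 -0.01] [-0.01   0.049  0.108]
[-0.11 -0.28 -0.02] [-0.01   0.049  0.108]
[-0.14 -0.27 -0.03] [-0.01   0.049  0.108]
[-0.17 -0.25 -0.04] [-0.01   0.049  0.108]
[-0.19 -0.23 -0.05] [-0.01   0.049  0.108]
[-0.5182  0.5623  1.2433  0.1757  1.4132 -1.0934]
```

```bash
python3 -m crank '[[-0.1,-0.3,0,-0.01,0.049,0.108,0.9],[-0.1,-0.3,0,-0.01,0.049,0.108,0.9],[-0.1,-0.3,0,-0.01,0.049,0.108,0.9],[-0.2,-0.2,0,-0.01,0.049,0.108,0.9],[-0.2,-0.2,0,-0.01,0.049,0.108,0.9]]'
python3 -m crank '[[0,0,0,0,0,0,0.9],[0,0,0,0,0,0,0.9]]'
python3 -c "
from h import *
import cv2
p,Rt=final([.59,.13,.26],np.pi/2);rows(p,Rt,5);o=robot.get_obs();print(o['q'],o['moment'],o['ft_force'])
a=cams.camera('side')[100:300,260:460,::-1];b=cams.camera('top')[140:340,270:470,::-1]
cv2.imwrite('pics/p4.png',cv2.resize(cv2.hconcat([a,b]),(800,400),interpolation=2))"
```

```text
time: 8.02
position: [0.6302, -0.2015, 0.3345]
tool_rot: [0.69, 0.691, 0.153, -0.15]
ft_force: [-0.3, 0.3, -3.3]
grip_width: 0.0278
grip_force: 54.9
time: 8.28
position: [0.63, -0.2008, 0.334]
tool_rot: [0.688, 0.693, 0.153, -0.15]
ft_force: [-0.5, -0.2, -2.9]
grip_width: 0.0275
grip_force: 55.0
[ 1.96 -0.79  1.51] [-0.     0.     0.001]
[ 1.96 -0.8   1.51] [-0.     0.     0.001]
[ 1.96 -0.8   1.51] [-0.     0.     0.001]
[ 1.96 -0.8   1.51] [-0.     0.     0.001]
[ 1.96 -0.8   1.51] [-0.     0.     0.001]
[-0.6042  0.6107  1.2112  0.3537  1.5741 -0.6559] [-0.6389 -0.098  -0.0193] [-0.4915 -0.2399 -2.8925]
```

View pics/p4.png

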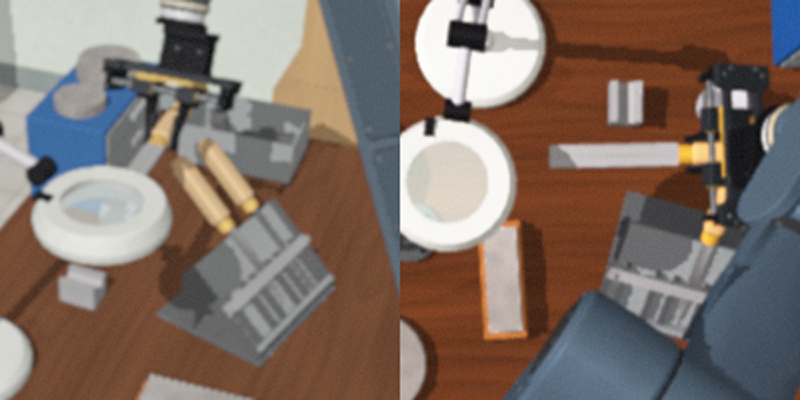

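```bash
python3 -c "
from h import *
o=robot.get_obs();Rs=R.from_quat(o['tool_rot'])*S2T.inv();g=o['position']+.051*R.from_quat(o['tool_rot']).as_matrix()[:,2]
print(Rs.as_matrix())
for x in(.189,.022):
  P=g+Rs.apply([x,0,.0025]);print(P,proj('top',P))"
python3 -m crank '[[2,-0.8,1.5,0,0,0,0.9],[2,-0.8,1.5,0,0,0,0.9],[2,-0.8,1.5,0,0,0,0.9],[2,-0.8,1.5,0,0,0,0.9],[1.8,-0.8,1.5,0,0,0,0.9]]'
python3 -m crank '[[0,0,0,0,0,0,0.9],[0,0,0,0,0,0,0.9]]'
python3 -c "
from h import *
import cv2
p,Rt=final([.59,.13,.26],np.pi/2);rows(p,Rt,1);o=robot.get_obs();print(o['q'],o['moment'],o['ft_force'])
P=LENS-[0,0,.1];print(proj('side',P),proj('top',P))
a=cams.camera('side')[130:280,240:390,::-1];b=cams.camera('top')[140:290,250:400,::-1]
cv2.imwrite('pics/p5.png',cv2.resize(cv2.hconcat([a,b]),(800,400),interpolation=2))"
```

```text
[[-0.006  -1.      0.0003]
 [ 1.     -0.006   0.0001]
 [-0.0001  0.0003  1.    ]]
[0.6289 0.01   0.2901] [[343.2546 217.851 ]]
[ 0.6299 -0.157   0.2901] [[411.0502 216.2649]]
time: 9.0
position: [0.5892, -0.0792, 0.3068]
tool_rot: [0.688, 0.693, 0.153, -0.151]
ft_force: [1.1, -0.2, -2.6]
grip_width: 0.0275
grip_force: 55.0
time: 9.25
position: [0.5901, -0.0808, 0.307]
tool_rot: [0.688, 0.693, 0.153, -0.15]
ft_force: [0.5, -0.2, -3.4]
grip_width: 0.0277
grip_force: 55.0
[ 0.01 -0.03  0.08] [-0.002  0.     0.005]
[-0.4772  0.5232  1.4632  0.3912  1.3771 -0.6029] [-0.6574 -0.0616 -0.0259] [ 0.4626 -0.1522 -3.4436]
[[311.3104 240.9826]] [[295.1913 235.4642]]
```

View pics/p5.png

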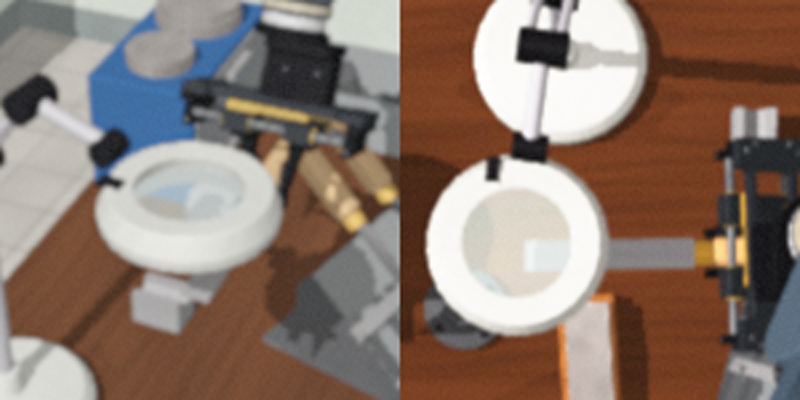

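```bash
python3 -m crank '[[0.45,0,0.21,0,0,0,0.9],[0,0,0,0,0,0,0.9],[0,0,0,0,0,0,0.9]]'
python3 -c "
from h import *
import cv2
o=robot.get_obs();print(o['position'])
for dx in(-.014,.014):
  for y in(0,-.04): P=LENS+[dx,y,-.0975];print(dx,y,(proj('side',P)-[280,210])*8,(proj('top',P)-[270,200])*8)
a=cams.camera('side')[210:260,280:330,::-1];b=cams.camera('top')[200:250,270:320,::-1]
cv2.imwrite('pics/p6.png',cv2.resize(cv2.hconcat([a,b]),(800,400),interpolation=2))"
```

```text
time: 9.72
position: [0.5893, -0.0755, 0.3064]
tool_rot: [0.689, 0.692, 0.153, -0.152]
ft_force: [-0.1, 0.6, -4.0]
grip_width: 0.0272
grip_force: 55.0
[ 0.5893 -0.0755  0.3064]
-0.014 0 [[293.2396 252.4721]] [[201.9133 327.7255]]
-0.014 -0.04 [[342.4926 176.373 ]] [[329.9253 325.4775]]
0.014 0 [[207.8373 230.515 ]] [[200.5693 238.4695]]
0.014 -0.04 [[258.8368 155.4626]] [[328.412  236.2336]]
```

View pics/p6.png

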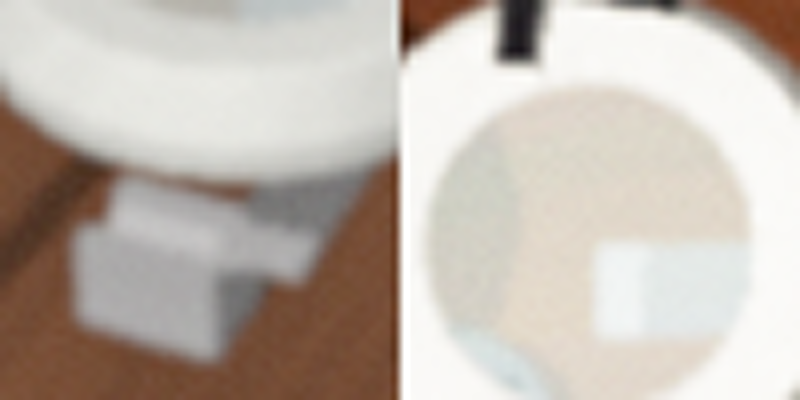

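```bash
python3 -m crank '[[0,0.25,-0.2,0,0,0,0.9],[0,0,0,0,0,0,0.9],[0,0,0,0,0,0,0.9],[0,0,0,0,0,0,0.9]]'
python3 -c "
from h import *
import cv2
o=robot.get_obs();print(o['position'],np.abs(o['joint_velocities']).max())
a=cams.camera('side')[150:290,230:430,::-1];b=cams.camera('top')[140:280,260:460,::-1]
cv2.imwrite('pics/p7.png',cv2.resize(cv2.hconcat([a,b]),(800,280),interpolation=2))"
```

```text
time: 10.32
position: [0.5917, -0.0762, 0.3082]
tool_rot: [0.689, 0.692, 0.153, -0.152]
ft_force: [0.6, -0.1, -4.2]
grip_width: 0.0279
grip_force: 55.0
[ 0.5917 -0.0762  0.3082] 0.0028310653779189863
```

View pics/p7.png

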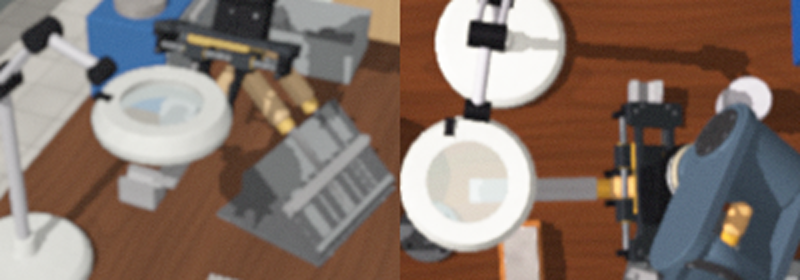

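The blade sits level, with its edge at about (470,188) in the right crop, under the lens centre. The rack tools are undisturbed and the arm is still.

```bash
python3 -c "
from rig import ticket
print(ticket.hand_in())"
```

```text
the job is handed in; nothing more can be done
None
```

I drew the flat scraper lengthways out of the rack and handed the job in with it held steady and level, flat face up, its edge about 10 cm below the middle of the lens; by the camera images the edge is within a few millimetres, and the lamp, other tools and bench items look undisturbed.

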